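# Clip a washed sample tube into the rack and park its cap

### The arm

A 7-joint arm with a two-finger parallel gripper is mounted at the origin on a cart in front of the work surface, level with it; the furniture and walls round the work are solid. World frame = base frame: x ahead of the robot, y to its left, z up, the work surface at z = 0. Lengths are in m, angles in rad, forces in N, time in s.
With the tool pointing down it reaches from about 0.4 to 0.85 m from the base axis. Payload 4.5 kg.
Tool frame: the origin (TCP) lies on the mounting face of the last link; the fingertips stand 166 mm ahead of it and the grasp point (between the pads) lies 147 mm ahead of it; z points along the fingers, y is the line along which they close (so a half turn about z gives the same grasp; the last joint's range is limited). The gripper opens to 88 mm and grips with 3 to 60 N. Pads are 18 mm wide; open, the fingers measure 123 mm over their backs; the gripper's body (75 mm by 187 mm) begins 45 mm behind the grasp point.
Start: joints at [1.255, 0.689, -0.195, 1.565, 0.157, 0.902, -0.215], TCP at [0.214, -0.587, 0.405] pointing down, gripper open.
Joint ranges: [-3.01, 3.01], [-0.46, 2.08], [-1.47, 1.51], [0.13, 2.56], [-1, 4.14], [0.04, 2.09], [-2.66, 2.66]. Speed limits (rad/s): [2.57, 2.57, 3.14, 3.14, 3.14, 3.14, 3.14].

### API

Orientations are given as a unit quaternion [x, y, z, w].
In Python, from workcell import manip gives the robot as it stands. The module is installed in compiled form; this text tells all that it offers.
- The arm moves only by the tool servo_tool, never from a script. Its argument "steps" is text: rows parted by semicolons, each of 7 numbers parted by spaces: the turn, a rotation vector about the tool's x, y, z in rad, then the shift along the tool's x, y, z in mm, then the finger opening in mm, from 0 to 88.1. In form: rx ry rz x y z claw; .... A call has 1 to 20 rows; each row is the pose to reach, as a shift and turn from the pose commanded when the call began, along the tool's axes at that moment; what a row does not reach only later rows make up. A row lasts 1/10 s, in which the tool goes at most 50 mm and 8.59 degrees, less where a joint would pass 70% of its speed; a pose out of reach is approached as far as the arm can. A call with a gripper value outside its range is refused whole. The fingers move at their own pace and stop on an object; "newtons" is the grip in N (left out, the last holds). Time passes only in rows, so rows that repeat a pose let the fingers close. It gives the time, the measured TCP pose, the force, the opening and the grip force at its end, in the units of the state.
- manip.observe(): the state, without advancing time (a new reading comes with each control period).
- manip.read_camera(name): name is "side" or "top"; returns the picture (420x560x3 uint8, red, green, blue); there is no depth.
- manip.camera_info(name): a dict with "intrinsics" (3x3 intrinsics, pixels), "view" (4x4, takes a point from world to camera coordinates). Camera axes: x right, y down, z forward; pixel columns grow to the right and rows downward; lengths in m; the calibration is good to about 2 mm. A picture is of the moment at which its call begins. camera_info takes no time and is no camera call.
- manip.job_done(): hands the job in; it is judged then, once.
The state is a dict: "time_s": time; "joints": joint angles; "joint_velocities": joint speeds; "tau": joint torques, N m; "tool_pos": TCP position; "ee_rot": TCP orientation; "wrist_force": force on the tool from outside, world axes, zero at the start; "ft_torque": the same for the moment, N m; "grip_width": finger opening in m; "finger_force": force on a finger pad.
Only numpy, scipy, OpenCV 4.12 (cv2) and the standard library are available. Lean on these libraries where they do the work, as an engineer would, in place of code of your own. Each camera call takes 0.05 s, during which the arm holds its last target. There are 200 camera calls.

### The job

Put the empty white sample tube away in the metal clip rack: lay it lengthwise over the two clips with its open mouth towards the blue cap pocket, press it down past the sprung orange jaw until it sits fully home and the jaw has snapped shut over it. Set its blue screw cap into the blue pocket at the end of the rack, open rim down and lying flat. Leave the yellow cup, the amber vial and the blue marker where they are.

Things in the scene. Friction and masses are not known exactly. Their poses are not given: they have to be found in the camera images.
- tube: White 50 ml conical tube without cap, 29 mm diameter, 114 mm long, 20 g, lying on the worktop; it does not roll and is 28.4 mm wide between the fingers. Its y axis runs along it: open mouth at y = -57 mm, conical closed tip at y = +57 mm (full diameter from -57 to +42 mm). Origin halfway along, on the underside; z up as it lies.
- tube_mid (a point): Point on the tube's centre line halfway along its length, 14.25 mm above tube; axes as tube.
- tube_mouth (a point): Centre of the tube's open mouth, at y = -57 mm on the tube's centre line.
- cap: Blue ribbed screw cap, 35.6 mm diameter, 13.5 mm high, 12 g, solid to the touch, lying closed top up and open rim down. Origin at the centre of its underside (the rim); z points to the closed top.
- rack: Fixed aluminium rack, base 10 mm thick. Origin on its underside below the middle of the tube seat; y along the seated tube, x across it. Base x -45 to +35, y -54 to +64 mm; a blue pocket block, 66 mm wide, continues it to y = -110. Two equal fork clips, each 12 mm wide in y, stand at y = -33 and +33 mm; both hold the tube, pushed straight down. Between them 54 mm are free for the fingers.
- rack_seat (a point): Where tube_mid lies when the tube is fully home: x = 0, y = 0, z = 42.25 mm of the rack; axes as rack. The tube's y axis must then point along the rack's +y (mouth towards -y, the pocket). The clips' flat seats are 28 mm above the worktop. The jaw does not draw the tube the last few mm down: press until it stops on the seats.
- jaw (a joint): Orange jaw at the rack's -x side: one part, two equal noses on a shaft along y at x = -14, z = 16 mm (10 mm thick, low under the fingers). 0 rad = closed; grows as the noses are pushed outward (to -x), stop at 0.5. Spring-closed: 0.15 N m at 0, plus 0.3 N m per rad. The tube passes at 0.15 to 0.2 rad, for a push of some 5 to 20 N; it snaps back below 0.05 over the seated tube.
- rack_entry (a point): Middle of the entry above the clips, x = 0, y = 0, 73 mm above the worktop; nothing of the rack is higher than 75 mm. On the +x side each clip has a fixed prong, inner face at x = +16 mm, straight up to z = 60 mm, then sloping outward to z = 73 mm. On the -x side is the jaw, its slope also widening upward. The entry is about 39 mm wide at the top.
- rack_pocket (a point): Centre of the floor of the round cap pocket, 5 mm above the worktop, at y = -82 mm of the rack. The pocket is 42 mm wide and 5 mm deep, its mouth chamfered; the block's top is 10 mm above the worktop, so 8.5 mm of a seated cap stand out.
- yellow_cup: Small yellow sample cup, 28x35x24 mm, a loose bystander; origin at the centre of its underside.
- vial_amber: Amber vial with white lid, 22 mm diameter, 44 mm high, a loose bystander; origin at the centre of its underside.
- marker_blue: White and blue felt marker, 139 mm long, 13 mm thick, lying, a loose bystander; origin at its middle, on the underside; its y axis runs along it.
There are look-alikes about, which are no part of the job. There is more than one size of the cap; the one meant has the size given above.

How it is judged:
By the outcome, as a careful person would: the job done as asked, in the order asked, and still so for the second after the job is handed in, with the robot touching nothing.
It also fails if it takes over 58 s, if anything falls off the work surface, if the arm or the gripper's body presses on something with over 40 N, if the wrist force passes 120 N, or if a joint passes its speed limit or range.

## Working session

There is one attempt and no reset: what is moved stays moved. The work goes in short steps, Python scripts to look and compute and a tool call to move; the robot and the scene stay as the last step left them, time stands still between calls to the robot, and variables do not carry over. Pictures are saved under pics/ and viewed, at most 10 in all, crops included, and the job is handed in when it is done.

Besides the shell and the picture viewer there is one more tool, called after ">>>" as name(argument=value, ...) on one line, values as JSON. servo_tool: Moves the arm, as the interface text tells. Its arguments: {"type":"object","properties":{"steps":{"type":"string"},"newtons":{"type":"number"}},"required":["steps"]}

```bash
mkdir -p pics
python3 - <<'E'
from workcell import manip
import cv2,numpy as np
np.set_printoptions(precision=4,suppress=True)
for n in("side","top"):
    im=manip.read_camera(n); cv2.imwrite(f"pics/{n}0.png",im[:,:,::-1]); print(manip.camera_info(n))
s=manip.observe();print(s["time_s"],s["tool_pos"],s["ee_rot"],s["grip_width"])
E
```

```text
{'intrinsics': array([[444.1278,   0.    , 276.0837],
       [  0.    , 444.1278, 212.3506],
       [  0.    ,   0.    ,   1.    ]]), 'view': array([[-0.8543, -0.5198, -0.0016,  0.398 ],
       [-0.2649,  0.4381, -0.859 ,  0.2242],
       [ 0.4472, -0.7334, -0.512 ,  0.6787],
       [ 0.    ,  0.    ,  0.    ,  1.    ]])}
{'intrinsics': array([[384.6495,   0.    , 280.2721],
       [  0.    , 384.6495, 213.5701],
       [  0.    ,   0.    ,   1.    ]]), 'view': array([[ 0.0083, -0.9998,  0.0199, -0.0828],
       [-0.9907, -0.0109, -0.1356,  0.5361],
       [ 0.1358, -0.0186, -0.9906,  0.8712],
       [ 0.    ,  0.    ,  0.    ,  1.    ]])}
0.1 [ 0.2141 -0.5869  0.404 ] [ 0.9847  0.174  -0.0002 -0.0008] 0.08824707101485672
```

View pics/top0.png

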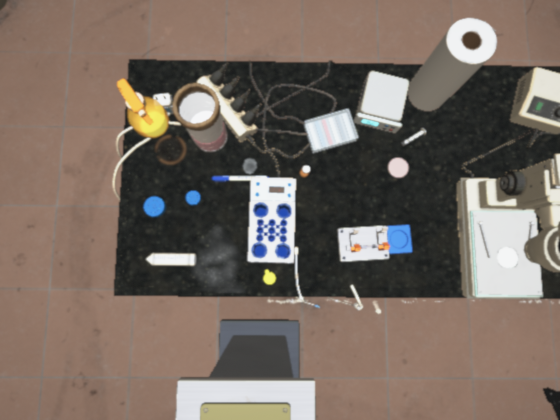

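View pics/side0.png

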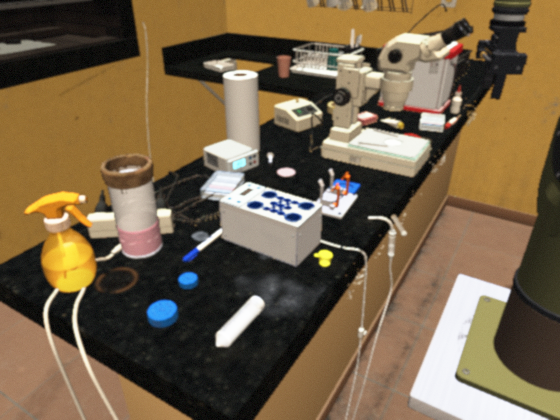

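Top view: the tube is at (172,259) with its cone tip left and mouth right. The rack is at (365,243) with its pocket at (400,239). Cap candidates are the large blue disc (154,206) and the small one (193,197). Tube look-alikes are the marker (235,179), the white rod at (357,297) and the swab (414,136). The side view shows the caps at (163,314) and (188,281), and the tube at (240,321).

```bash
cat > h.py <<'E'
from workcell import manip
import cv2,numpy as np
np.set_printoptions(precision=4,suppress=True)
def cam(n):
    i=manip.camera_info(n);return np.array(i["intrinsics"]),np.array(i["view"])
def ray(n,p):
    K,V=cam(n);R,t=V[:3,:3],V[:3,3]
    d=R.T@np.linalg.inv(K)@np.array([p[0],p[1],1.]);return -R.T@t,d/np.linalg.norm(d)
def plane(n,p,z):
    c,d=ray(n,p);return c+d*(z-c[2])/d[2]
def proj(n,X):
    K,V=cam(n);q=K@(V[:3,:3]@np.asarray(X)+V[:3,3]);return q[:2]/q[2]
def tri(p,q,a="top",b="side"):
    c1,d1=ray(a,p);c2,d2=ray(b,q)
    s=np.linalg.lstsq(np.c_[d1,-d2],c2-c1,rcond=None)[0]
    A,B=c1+s[0]*d1,c2+s[1]*d2;return (A+B)/2,np.linalg.norm(A-B)
def hsv(im): return cv2.cvtColor(im,cv2.COLOR_RGB2HSV)
def blobs(m,amin):
    cs,_=cv2.findContours(m.astype(np.uint8),cv2.RETR_EXTERNAL,cv2.CHAIN_APPROX_NONE)
    return [c for c in cs if cv2.contourArea(c)>=amin]
E
python3 - <<'E'
from h import *
for n in("top","side"):
    im=cv2.cvtColor(cv2.imread(f"pics/{n}0.png"),cv2.COLOR_BGR2RGB);h=hsv(im)
    print(n)
    B=(h[...,0]>95)&(h[...,0]<125)&(h[...,1]>150)&(h[...,2]>90)
    O=(h[...,0]>3)&(h[...,0]<18)&(h[...,1]>170)&(h[...,2]>120)
    W=(h[...,1]<40)&(h[...,2]>150)
    for nm,m,a in(("blue",B,25),("orange",O,6),("white",W,60)):
        for c in blobs(m,a):
            r=cv2.minAreaRect(c);p=r[0]
            if n=="top" and not(130<p[0]<430 and 130<p[1]<300):continue
            if n=="side" and not(130<p[0]<400 and 170<p[1]<350):continue
            x,y,w,hh=cv2.boundingRect(c)
            s=""
            if nm=="blue":
                q=c[:,0,:].astype(float); z=.0135 if n=="top" else 0
                P=np.array([plane(n,u,.0135) for u in q]); s=f"world diam x{np.ptp(P[:,0])*1e3:.1f} y{np.ptp(P[:,1])*1e3:.1f} c{P.mean(0)}"
            print(nm,np.round(p,1),np.round(r[1],1),round(r[2]),(x,y,w,hh),s)
im=cv2.imread("pics/top0.png")
a=cv2.resize(im[215:275,330:420],None,fx=6,fy=6,interpolation=cv2.INTER_CUBIC)
b=cv2.resize(im[190:280,135:215],None,fx=3,fy=3,interpolation=cv2.INTER_CUBIC)
i2=cv2.imread("pics/side0.png");d=cv2.resize(i2[165:225,300:370],None,fx=4,fy=4,interpolation=cv2.INTER_CUBIC)
o=np.zeros((600,800,3),np.uint8);o[:360,:540]=a;o[360-30:330+270,0:240]=b;o[360:600,250:530]=d
o[0:240,540:]=cv2.resize(i2[255:355,140:270],(260,240),interpolation=cv2.INTER_CUBIC)
cv2.imwrite("pics/crop.png",o)
E
```

```text
top
blue [282.5 251. ] [10. 11.] 90 (277, 246, 12, 11) world diam x23.9 y26.4 c[ 0.45   -0.0847  0.0135]
blue [259.5 250. ] [10. 11.] 90 (254, 245, 12, 11) world diam x23.9 y26.3 c[ 0.4508 -0.0281  0.0135]
blue [399.7 238.5] [28.7 22.9] 85 (388, 224, 25, 30) world diam x70.6 y57.3 c[ 0.4818 -0.3676  0.0135]
blue [283.5 211.5] [ 9. 11.] 90 (278, 207, 12, 10) world diam x22.1 y26.7 c[ 0.5449 -0.0868  0.0135]
blue [260.5 211. ] [ 8. 11.] 90 (255, 207, 12, 9) world diam x19.8 y26.7 c[ 0.5458 -0.0307  0.0135]
blue [153.5 206. ] [20. 21.] 90 (143, 196, 22, 21) world diam x49.1 y51.0 c[0.5557 0.2277 0.0135]
blue [192.5 197. ] [14. 15.] 90 (185, 190, 16, 15) world diam x34.7 y36.5 c[0.5782 0.1353 0.0135]
blue [219.5 178. ] [ 4. 15.] 90 (212, 176, 16, 5) world diam x10.2 y36.8 c[0.6258 0.0714 0.0135]
orange [355.6 247.2] [3.6 5.4] 63 (354, 245, 5, 6) 
white [354.6 297.5] [25.7  7.7] 67 (350, 285, 13, 26) 
white [170.1 258.7] [48.1 11.6] 1 (146, 253, 49, 13) 
white [363.2 243.3] [33.5 49.6] 86 (338, 226, 51, 36) 
white [271.4 240.5] [140.3  65.3] 81 (229, 176, 86, 130) 
white [397.5 167.5] [19
[... 359 characters left out ...]
.1 c[0.6169 0.0826 0.0135]
blue [255.  204.5] [ 5. 12.] 90 (249, 202, 13, 6) world diam x25.7 y25.0 c[ 0.6193 -0.1541  0.0135]
blue [354.5 187. ] [10. 11.] 90 (349, 182, 12, 11) world diam x32.9 y58.2 c[ 0.4533 -0.3627  0.0135]
blue [339.6 182.3] [11.6  6.3] 11 (334, 179, 12, 8) world diam x36.8 y34.3 c[ 0.4949 -0.3684  0.0135]
orange [336.5 190. ] [8. 3.] 90 (335, 186, 4, 9) 
orange [346.6 175.8] [6.3 8. ] 27 (342, 172, 8, 9) 
white [239. 322.] [17.7 65.1] 44 (216, 295, 49, 52) 
white [306.8 237.1] [19.9 41.6] 42 (298, 218, 22, 42) 
white [162.5 213. ] [ 6. 13.] 90 (156, 210, 14, 7) 
white [285.5 172. ] [ 8. 17.] 90 (277, 168, 18, 9) 
white [275.5 203. ] [157.5 115.3] 8 (197, 138, 160, 127)
```

View pics/crop.png

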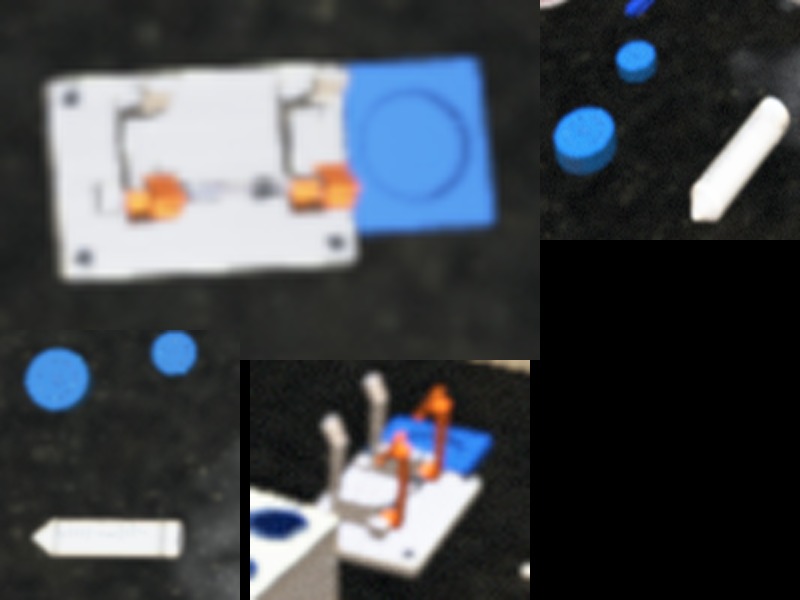

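The caps differ in size: (193,197) spans about 35 mm and (154,206) about 50 mm, so I take the small one. The crops show the tube mouth at its right end, with rack prongs on the far (+x) side and the orange jaw on the robot side.

Run:
```python
from h import *
t=lambda u,v:((u+.5)/6-.5+330,(v+.5)/6-.5+215)
s=lambda u,v:((u-250+.5)/4-.5+300,(v-360+.5)/4-.5+165)
pt={(-45,64):t(63,280),(35,64):t(47,80),(35,-54):t(347,65),(-45,-54):t(357,262),(33,-110):t(478,57),(-33,-110):t(495,222),(0,-82):t(415,145)}
A=np.array(list(pt))/1e3;P=np.array([plane("top",p,.01)[:2] for p in pt.values()])
ac,pc=A.mean(0),P.mean(0);U,S,Vt=np.linalg.svd((A-ac).T@(P-pc));R=(U@Vt).T;tr=pc-R@ac
print("rack yaw",np.degrees(np.arctan2(R[1,0],R[0,0])),"origin",tr,"res mm",(P-(A@R.T+tr))*1e3)
print("seat/pocket",tr,R@[0,-.082]+tr)
for nm,a,b in(("cornerBR",t(357,262),s(483,480)),("blockBR",t(495,222),s(492,437)),("prong1",t(155,100),s(333,428)),("prong2",t(325,85),s(373,380)),("jaw1",t(165,195),s(400,437)),("jaw2",t(340,185),s(440,390)),("cornerBL",t(63,280),s(412,578))):
    X,e=tri(a,b);print(nm,X,"gap mm",round(e*1e3,1),"rack",R.T@(X[:2]-tr)*1e3)
ims={n:cv2.cvtColor(cv2.imread(f"pics/{n}0.png"),cv2.COLOR_BGR2RGB) for n in("top","side")}
def up(n,x,y,w,h,k=4):
    return cv2.resize(ims[n][y:y+h,x:x+w],None,fx=k,fy=k,interpolation=cv2.INTER_CUBIC),lambda q:(np.asarray(q,float)+.5)/k-.5+[x,y]
# cap
c={}
for n,r in(("top",(178,182,30,30)),("side",(170,264,36,32))):
    im,f=up(n,*r);h=hsv(im);v=h[...,2];b=(h[...,0]>95)&(h[...,0]<125)&(h[...,1]>120)
    th=np.median(v[b])if n=="side" else 0
    bv=v[b];th=cv2.threshold(bv.reshape(-1,1),0,255,cv2.THRESH_OTSU)[0] if n=="side" else 100
    k=max(blobs(b&(v>th),50),key=cv2.contourArea);e=cv2.fitEllipse(cv2.convexHull(k));c[n]=f(e[0]);print("cap",n,c[n],np.array(e[1])/4,th)
X,e=tri(c["top"],c["side"]);print("cap top",X,e*1e3)
# tube
ends={}
for n,r in(("top",(138,244,65,30)),("side",(206,286,68,70))):
    im,f=up(n,*r);h=hsv(im);k=max(blobs((h[...,1]<60)&(h[...,2]>110),50),key=cv2.contourArea)[:,0,:]
    g=f(k);m=cv2.minAreaRect(g.astype(np.float32));d=cv2.fitLine(g.astype(np.float32),cv2.DIST_L2,0,.01,.01).ravel()
    q=(g-d[2:])@d[:2];
    o=[np.array(m[0])+d[:2]*((x-d[2:])@d[:2]-(np.array(m[0])-d[2:])@d[:2]) for x in (g[q.argmin()],g[q.argmax()])]
    ends[n]=sorted(o,key=lambda p:p[0]);print("tube",n,ends[n],np.array(m[1]))
for i in(0,1):
    X,e=tri(ends["top"][i],ends["side"][i]);print("tube end",X,e*1e3,"top@14.2",plane("top",ends["top"][i],.0142))
```

```text
rack yaw 3.8673735396725992 origin [ 0.4765 -0.2851] res mm [[-0.6039  1.5032]
 [-0.1166  1.5706]
 [-0.7027 -3.0126]
 [-0.3775  0.7068]
 [ 1.3448 -0.7073]
 [ 0.3777 -0.646 ]
 [ 0.0782  0.5852]]
seat/pocket [ 0.4765 -0.2851] [ 0.482  -0.3669]
cornerBR [ 0.4341 -0.3435  0.0041] gap mm 2.0 rack [-46.2697 -55.3947]
blockBR [ 0.4508 -0.3997  0.0055] gap mm 1.7 rack [ -33.3902 -112.5981]
prong1 [ 0.4944 -0.2488  0.0661] gap mm 0.6 rack [20.3012 34.9959]
prong2 [ 0.4998 -0.3131  0.07  ] gap mm 0.7 rack [ 21.3778 -29.53  ]
jaw1 [ 0.4559 -0.2524  0.0688] gap mm 4.5 rack [-18.3392  33.9937]
jaw2 [ 0.4599 -0.3183  0.0709] gap mm 5.1 rack [-18.7709 -32.0658]
cornerBL [ 0.4273 -0.225  -0.0039] gap mm 0.9 rack [-45.0539  63.2596]
cap top [192.6037 197.2073] [15.3748 15.7506] 100
cap side [187.4793 278.0993] [12.4542 19.1711] 167.0
cap top [0.5784 0.1359 0.0085] 0.953792201930622
tube top [array([145.3708, 258.6591]), array([195.6275, 259.0566])] [50.2624 12.9817]
tube side [array([216.1109, 346.1267]), array([261.5957, 297.7426])] [19.116  66.3547]
tube end [0.4284 0.2413 0.011 ] 1.0343813852044903 top@14.2 [0.4288 0.2405 0.0142]
tube end [0.4261 0.1197 0.0183] 6.112691999095338 top@14.2 [0.4289 0.122  0.0142]
```

```bash
cat >> h.py <<'E'
def go(*W):
    """world TCP targets (x,y,z mm, tool-x azimuth deg) -> tool-frame rotvec and shift from the present pose"""
    from scipy.spatial.transform import Rotation as Ro
    s=manip.observe();R=Ro.from_quat(s["ee_rot"]);p=np.array(s["tool_pos"])
    X=R.as_matrix();print("t",s["time_s"],"tcp",p*1e3,"az",np.degrees(np.arctan2(X[1,0],X[0,0])),"w",s["grip_width"],"F",s["wrist_force"],s["finger_force"],"j",s["joints"])
    for x,y,z,a in W:
        T=Ro.from_euler("z",a,degrees=True)*Ro.from_euler("x",180,degrees=True)
        print((R.inv()*T).as_rotvec().round(3),(X.T@(np.array([x,y,z])-p*1e3)).round(1))
E
python3 -c "
from h import *
go((280,-400,404,40),(430,-100,404,75),(428.5,181,300,90),(428.5,181,169,90))"
```

```text
t 0.1 tcp [ 214.0566 -586.8845  403.9947] az 20.04591398550732 w 0.08824707101485672 F [-0.2555 -0.5015 -0.3276] 0.0 j [ 1.2548  0.6899 -0.1945  1.5662  0.1573  0.9025 -0.2151]
[-0.002 -0.    -0.348] [ 126.  -153.     0.2]
[-0.002 -0.001 -0.959] [ 369.8 -383.4    0.6]
[-0.002 -0.001 -1.221] [ 464.7 -647.7  105. ]
[-0.002 -0.001 -1.221] [ 464.7 -647.5  236. ]
```

>>> servo_tool(steps="0 0 -0.03 13 -15 0 88; 0 0 -0.1 38 -46 0 88; 0 0 -0.2 70 -85 0 88; 0 0 -0.28 100 -122 0 88; 0 0 -0.35 126 -153 0 88; 0 0 -0.43 156 -182 0 88; 0 0 -0.51 187 -210 0 88; 0 0 -0.6 218 -240 0 88; 0 0 -0.69 248 -269 0 88; 0 0 -0.77 280 -298 0 88; 0 0 -0.84 310 -327 0 88; 0 0 -0.9 340 -355 0 88; 0 0 -0.959 370 -383 0 88; 0 0 -1.0 386 -425 0 88; 0 0 -1.04 400 -467 0 88; 0 0 -1.09 415 -509 5 88; 0 0 -1.13 430 -550 20 88; 0 0 -1.18 445 -590 45 88; 0 0 -1.22 457 -625 75 88; 0 0 -1.221 465 -648 105 88", newtons=40)

```text
time_s: 2.1
tool_pos: [0.4287, 0.1841, 0.2987]
ee_rot: [0.706, 0.708, 0.001, -0.001]
wrist_force: [-0.2, -0.1, -0.7]
grip_width: 0.0878
finger_force: 0.0
```

Run:
```python
from h import *
cv2.imwrite("pics/side1.png",manip.read_camera("side")[:,:,::-1])
go((428.5,181,169,90),(428.5,181,250,90))
```

```text
t 2.15 tcp [427.4443 187.6514 295.1962] az 90.50446536662865 w 0.08783672591975498 F [-0.2747  3.4521 -2.1022] 0.0 j [-0.3141  0.6968 -0.3133  2.1272  0.527   0.3922 -1.0424]
[-0.004 -0.004  0.009] [ -7.2   1.5 126.2]
[-0.004 -0.004  0.009] [-6.8  1.2 45.2]
```

View pics/side1.png

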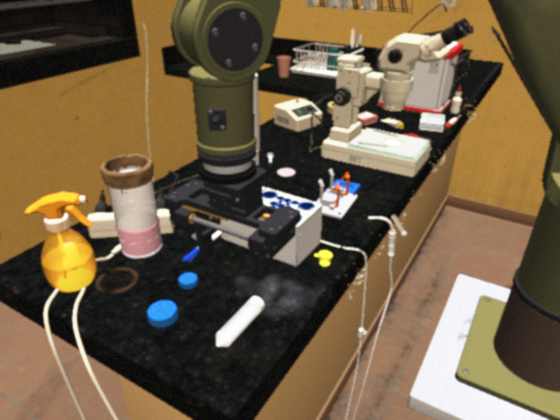

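The gripper, at (240,215), hangs above the tube at (240,321). The scene is undisturbed, so I descend.

>>> servo_tool(steps="0 0 0 0 0 0 88; 0 0 0 0 0 20 88; 0 0 0 0 0 45 88; 0 0 0 0 0 70 88; 0 0 0 0 0 90 88; 0 0 0 0 0 100 88; 0 0 0 0 0 100 88")

```text
time_s: 2.85
tool_pos: [0.4292, 0.1799, 0.1995]
ee_rot: [0.708, 0.707, -0.001, 0.0]
wrist_force: [-0.7, 0.2, -0.1]
grip_width: 0.0882
finger_force: 0.0
```

Run:
```python
from h import *
cv2.imwrite("pics/side2.png",cv2.resize(manip.read_camera("side")[180:380,140:400,::-1],None,fx=3,fy=3,interpolation=cv2.INTER_CUBIC))
go((428.5,181,169,90))
```

```text
t 2.9 tcp [429.317  180.1424 200.158 ] az 89.91713907958682 w 0.08837010492658413 F [-0.2889 -0.1924 -0.6932] 0.0 j [-0.446   0.8825 -0.0824  2.1752  0.646   0.1071 -1.1431]
[ 0.     0.001 -0.001] [ 0.9 -0.8 31.2]
```

View pics/side2.png

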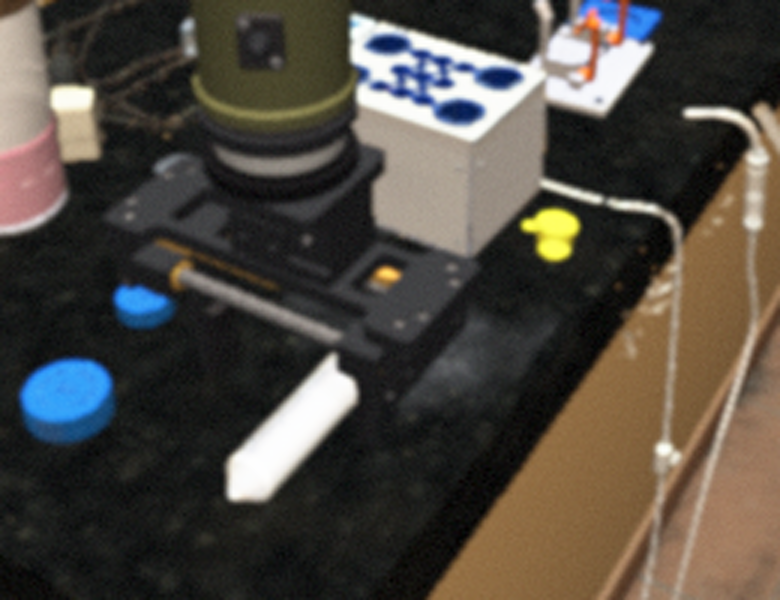

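The gripper straddles the tube; the near finger is visible at (390,390) in the crop. Next: descend the rest and grip.

>>> servo_tool(steps="0 0 0 0.5 0 12 88; 0 0 0 0.5 0 24 88; 0 0 0 0.5 0 31 88; 0 0 0 0.5 0 31 88; 0 0 0 0.5 0 31 60; 0 0 0 0.5 0 31 40; 0 0 0 0.5 0 31 20; 0 0 0 0.5 0 31 20; 0 0 0 0.5 0 31 20; 0 0 0 0.5 0 31 20; 0 0 0 0.5 0 31 20", newtons=40)

```text
time_s: 4.0
tool_pos: [0.429, 0.1815, 0.1687]
ee_rot: [0.707, 0.707, -0.0, 0.0]
wrist_force: [-0.9, 0.0, -0.3]
grip_width: 0.0338
finger_force: 0.0
```

Run:
```python
from h import *
go((428.5,181,400,90),(445,60,400,91),(476.5,-285,400,93.9))
```

```text
t 4.0 tcp [428.962  181.4772 168.7138] az 90.00341164098361 w 0.033817158381301546 F [-0.8533  0.0381 -0.3457] 0.0 j [-0.4674  0.9506 -0.0512  2.1755  1.2036  0.0448 -1.7005]
[0. 0. 0.] [  -0.5   -0.5 -231.3]
[ 0.     0.    -0.017] [-121.5   16.  -231.3]
[ 0.     0.    -0.068] [-466.5   47.5 -231.2]
```

>>> servo_tool(steps="0 0 0 0 0 0 20; 0 0 0 0 0 0 20; 0 0 0 0 0 0 20; 0 0 0 0 0 0 20; 0 0 0 0 0 -5 20; 0 0 0 0 0 -20 20; 0 0 0 0 0 -45 20; 0 0 0 0 0 -60 20; 0 0 0 0 0 -60 20", newtons=40)

```text
time_s: 4.9
tool_pos: [0.4295, 0.1813, 0.2301]
ee_rot: [0.708, 0.707, 0.002, 0.0]
wrist_force: [0.4, 0.6, -0.7]
grip_width: 0.0282
finger_force: 40.0
```

Run:
```python
from h import *
cv2.imwrite("pics/side3.png",cv2.resize(manip.read_camera("side")[180:380,140:400,::-1],None,fx=3,fy=3,interpolation=cv2.INTER_CUBIC))
go((428.5,181,400,90),(445,60,400,91),(476.5,-285,400,93.9),(476.5,-285,247,93.9))
```

```text
t 4.95 tcp [429.3102 181.2197 229.1216] az 89.93678657464635 w 0.02835496605112329 F [-0.6579  0.0409 -0.3651] 39.99874992761761 j [-0.2649  0.8404 -0.3798  2.1601  1.0225  0.3291 -1.5235]
[ 0.001 -0.001 -0.001] [  -0.    -0.6 -170.9]
[ 0.001 -0.001 -0.019] [-121.   16. -171.]
[ 0.001 -0.001 -0.069] [-466.    47.9 -171.3]
[ 0.001 -0.001 -0.069] [-466.1   47.7  -18.3]
```

View pics/side3.png

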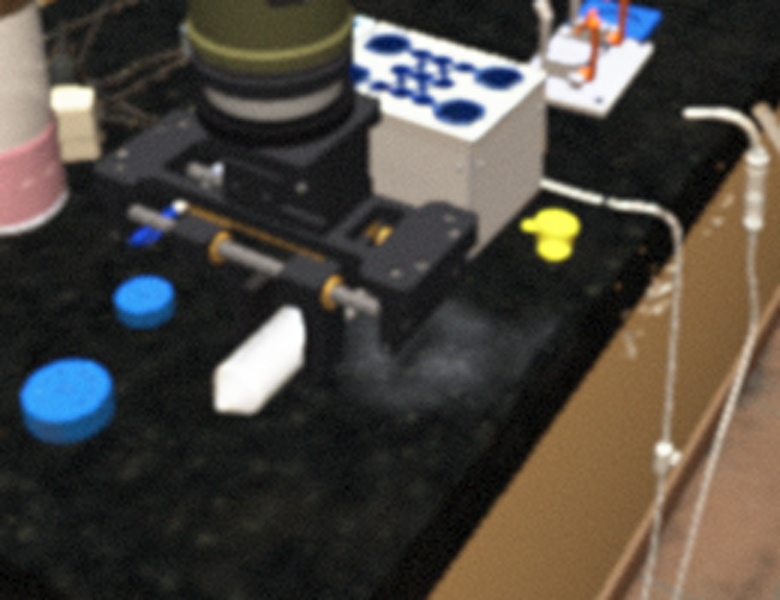

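The tube is held level, at (260,360) in the crop, and lifted. I carry it high over the box to above the rack.

>>> servo_tool(steps="0 0 0 0 0 -15 20; 0 0 0 0 0 -45 20; 0 0 0 -5 1 -85 20; 0 0 0 -15 3 -125 20; 0 0 -0.01 -35 6 -155 20; 0 0 -0.012 -65 10 -168 20; 0 0 -0.017 -100 14 -171 20; 0 0 -0.02 -140 18 -171 20; 0 0 -0.03 -180 22 -171 20; 0 0 -0.03 -220 26 -171 20; 0 0 -0.04 -260 30 -171 20; 0 0 -0.04 -300 34 -171 20; 0 0 -0.05 -340 37 -171 20; 0 0 -0.06 -375 40 -171 20; 0 0 -0.065 -405 43 -165 20; 0 0 -0.068 -430 45 -150 20; 0 0 -0.068 -450 47 -130 20; 0 0 -0.068 -461 48 -110 20; 0 0 -0.068 -466 48 -90 20; 0 0 -0.068 -466 48 -80 20")

```text
time_s: 6.95
tool_pos: [0.4761, -0.2853, 0.3055]
ee_rot: [0.683, 0.73, -0.001, -0.002]
wrist_force: [0.5, 0.4, 0.5]
grip_width: 0.0277
finger_force: 40.0
```

>>> servo_tool(steps="0 0 0 0 0 0 20; 0 0 0 0 0 20 20; 0 0 0 0 0 35 20; 0 0 0 0 0 40 20; 0 0 0 0 0 40 20")

```text
time_s: 7.45
tool_pos: [0.4769, -0.2842, 0.2683]
ee_rot: [0.682, 0.731, -0.0, -0.0]
wrist_force: [-0.2, -1.0, -0.5]
grip_width: 0.0282
finger_force: 40.0
```

Run:
```python
from h import *
a=cv2.resize(manip.read_camera("side")[120:230,270:410,::-1],(560,440),interpolation=cv2.INTER_CUBIC)
t=cv2.resize(manip.read_camera("top")[200:290,320:420,::-1],(240,216),interpolation=cv2.INTER_CUBIC)
o=np.zeros((440,800,3),np.uint8);o[:,:560]=a;o[:216,560:]=t;cv2.imwrite("pics/e4.png",o)
go((476.5,-285,250,93.9),(476.5,-285,230,93.9),(476.5,-285,196.7,93.9))
```

```text
t 7.55 tcp [ 477.307  -284.3729  269.2674] az 93.91559998966066 w 0.027941052363444508 F [ 0.358  -0.1914 -0.3815] 39.998855895828456 j [ 0.8427  0.8816 -0.6792  1.8723  0.8473  0.7034 -0.2751]
[0.001 0.    0.   ] [-0.6 -0.9 19.3]
[0.001 0.    0.   ] [-0.6 -0.9 39.3]
[0.001 0.    0.   ] [-0.5 -0.9 72.6]
```

View pics/e4.png

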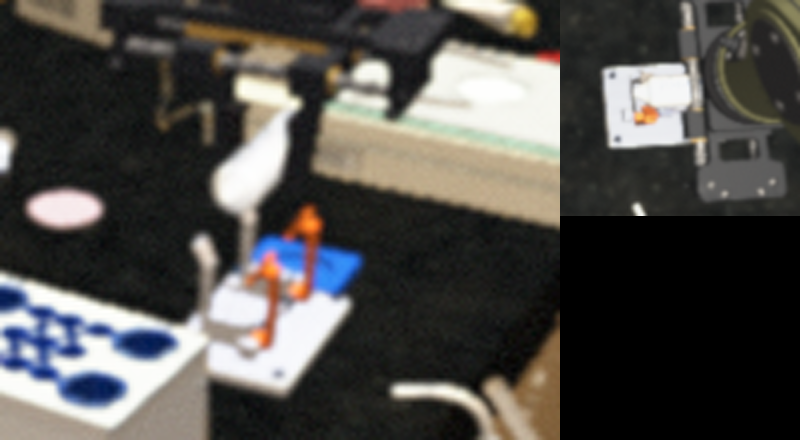

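The tube is poised above the entry: its tip is at (230,190) in the crop, between the prong at (203,245) and the jaw at (270,265). I raise the grip and lower it slowly.

>>> servo_tool(steps="0 0 0 -0.5 -0.5 5 20; 0 0 0 -0.5 -0.5 12 20; 0 0 0 -0.5 -0.5 19 20; 0 0 0 -0.5 -0.5 25 20; 0 0 0 -0.5 -0.5 31 20; 0 0 0 -0.5 -0.5 36 20; 0 0 0 -0.5 -0.5 40 20; 0 0 0 -0.5 -0.5 40 20", newtons=60)

```text
time_s: 8.35
tool_pos: [0.4772, -0.2849, 0.229]
ee_rot: [0.682, 0.731, 0.001, 0.001]
wrist_force: [1.1, -0.6, 2.3]
grip_width: 0.0278
finger_force: 60.0
```

>>> servo_tool(steps="0 0 0 0 0 3 20; 0 0 0 0 0 6 20; 0 0 0 0 0 9 20; 0 0 0 0 0 12 20; 0 0 0 0 0 15 20; 0 0 0 0 0 15 20")

```text
time_s: 8.95
tool_pos: [0.4768, -0.2853, 0.2137]
ee_rot: [0.683, 0.731, 0.0, 0.001]
wrist_force: [1.4, -1.2, -1.0]
grip_width: 0.0278
finger_force: 60.0
```

>>> servo_tool(steps="0 0 0 0 0 3 20; 0 0 0 0 0 6 20; 0 0 0 0 0 9 20; 0 0 0 0 0 12 20; 0 0 0 0 0 14 20; 0 0 0 0 0 14 20")

```text
time_s: 9.55
tool_pos: [0.4768, -0.2849, 0.1991]
ee_rot: [0.683, 0.731, 0.0, -0.0]
wrist_force: [3.1, -1.0, -3.1]
grip_width: 0.0281
finger_force: 60.0
```

>>> servo_tool(steps="0 0 0 0 0 1 20; 0 0 0 0 0 2 20; 0 0 0 0 0 3 20; 0 0 0 0 0 4 20; 0 0 0 0 0 4 20")

```text
time_s: 10.05
tool_pos: [0.4762, -0.2849, 0.1967]
ee_rot: [0.683, 0.731, -0.001, 0.0]
wrist_force: [-0.9, 1.2, 10.4]
grip_width: 0.0281
finger_force: 60.0
```

>>> servo_tool(steps="0 0 0 0 0 1 20; 0 0 0 0 0 2 20; 0 0 0 0 0 3 20; 0 0 0 0 0 3 20")

```text
time_s: 10.45
tool_pos: [0.4761, -0.2846, 0.1965]
ee_rot: [0.683, 0.731, -0.001, 0.001]
wrist_force: [-6.2, 2.4, 34.8]
grip_width: 0.0278
finger_force: 60.0
```

Run:
```python
from h import *
cv2.imwrite("pics/e5.png",cv2.resize(manip.read_camera("side")[130:230,290:390,::-1],(600,600),interpolation=cv2.INTER_CUBIC))
go()
```

```text
t 10.5 tcp [ 476.0741 -284.5591  196.5503] az 93.91196360195683 w 0.027821660118220497 F [-6.8888  2.4842 34.9837] 60.010596765205264 j [ 0.7831  0.9839 -0.5695  1.897   0.9872  0.5717 -0.3938]
```

View pics/e5.png

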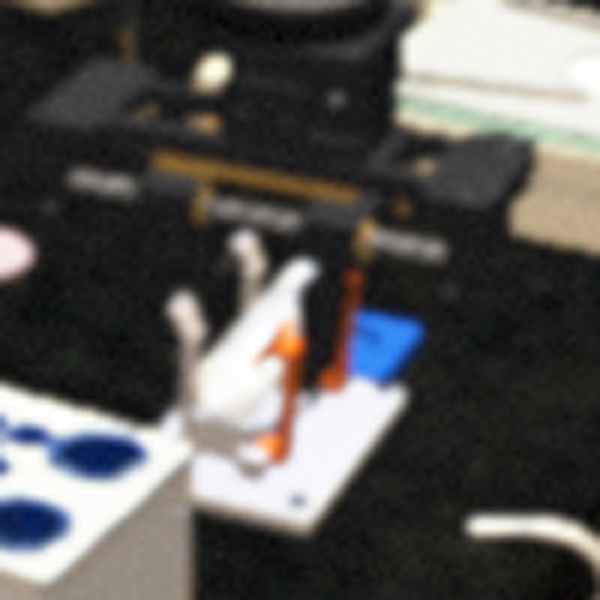

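The tube sits in both clips at hard-stop height: TCP 196.5 against a predicted 196.7, with 35 N back. The jaw nose is closed over it at (285,345). I unload, release and rise.

>>> servo_tool(steps="0 0 0 0 0 -2 20; 0 0 0 0 0 -4.5 20; 0 0 0 0 0 -4.5 34; 0 0 0 0 0 -4.5 44; 0 0 0 0 0 -4.5 50; 0 0 0 0 0 -4.5 50; 0 0 0 0 0 -12 50; 0 0 0 0 0 -30 50; 0 0 0 0 0 -60 50; 0 0 0 0 0 -100 50; 0 0 0 0 0 -145 50; 0 0 0 0 0 -180 50; 0 0 0 0 0 -195 50; 0 0 0 0 0 -195 50")

```text
time_s: 11.9
tool_pos: [0.4769, -0.2851, 0.3897]
ee_rot: [0.683, 0.731, 0.0, 0.002]
wrist_force: [0.9, -0.3, 0.1]
grip_width: 0.0502
finger_force: 0.0
```

Run:
```python
from h import *
cv2.imwrite("pics/e6.png",cv2.resize(manip.read_camera("side")[130:230,290:390,::-1],(600,600),interpolation=cv2.INTER_CUBIC))
print("bottle base",plane("side",(140,252),0),"boxcorners",plane("side",(222,243),0),plane("side",(289,259),0),plane("top",(248,258),.0),plane("top",(251,180),.0))
print(tri((248,262),(289,224)))
for a in(0,45):go((480,-250,390,80),(520,0,390,45),(578,136,300,a))
```

```text
bottle base [0.726  0.1145 0.    ] boxcorners [0.6006 0.0005 0.    ] [ 0.4502 -0.0244  0.    ] [ 0.4327 -0.0012  0.    ] [ 0.6254 -0.0049  0.    ]
(array([ 0.4298, -0.0037,  0.1009]), np.float64(0.01743965442405802))
t 11.95 tcp [ 476.2616 -285.1814  387.8571] az 93.87718466679239 w 0.049863736405164845 F [-0.1896  0.6208 -0.0593] 0.0 j [ 0.9254  0.7275 -0.8188  1.7799  0.6531  0.9279 -0.1105]
[0.    0.001 0.242] [34.8  6.1 -2.2]
[0.001 0.001 0.853] [281.6  62.9  -2.4]
[0.001 0.001 1.638] [413.4 130.   87.5]
t 11.95 tcp [ 476.2616 -285.1814  387.8571] az 93.87718466679239 w 0.049863736405164845 F [-0.1896  0.6208 -0.0593] 0.0 j [ 0.9254  0.7275 -0.8188  1.7799  0.6531  0.9279 -0.1105]
[0.    0.001 0.242] [34.8  6.1 -2.2]
[0.001 0.001 0.853] [281.6  62.9  -2.4]
[0.001 0.001 0.853] [413.4 130.   87.5]
```

View pics/e6.png

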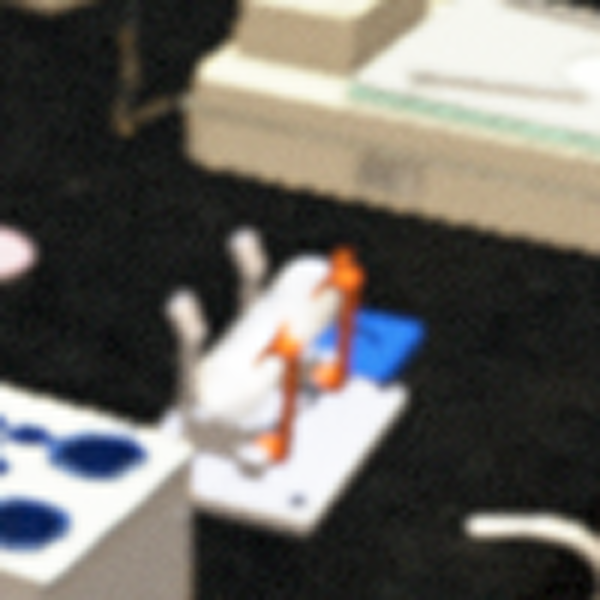

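The tube is in place with both orange noses over it, at (285,345) and (345,265). Now the cap, gripped with tool azimuth 180° so the body keeps clear of the bottle.

```bash
python3 -c "
from h import *
print(plane('top',(192.6,197.2),.0135),plane('side',(187.48,278.1),.0135))
go((525,-70,388,135),(578,135.5,330,180),(578,135.5,210,180))"
```

```text
[0.5779 0.1351 0.0135] [0.5733 0.1402 0.0135]
t 11.95 tcp [ 476.2616 -285.1814  387.8571] az 93.87718466679239 w 0.049863736405164845 F [-0.1896  0.6208 -0.0593] 0.0 j [ 0.9254  0.7275 -0.8188  1.7799  0.6531  0.9279 -0.1105]
[-0.     0.001 -0.718] [211.4  63.2  -0.3]
[-0.     0.001 -1.503] [412.9 129.9  57.5]
[-0.     0.001 -1.503] [413.  129.9 177.5]
```

>>> servo_tool(steps="0 0 -0.05 15 5 0 60; 0 0 -0.14 45 14 0 70; 0 0 -0.25 80 24 0 80; 0 0 -0.36 115 35 0 80; 0 0 -0.48 145 45 0 80; 0 0 -0.6 178 54 0 80; 0 0 -0.72 211 63 0 80; 0 0 -0.84 248 76 5 80; 0 0 -0.96 284 88 12 80; 0 0 -1.08 320 100 20 80; 0 0 -1.2 352 110 30 80; 0 0 -1.31 380 119 42 80; 0 0 -1.4 400 126 56 80; 0 0 -1.47 410 129 75 80; 0 0 -1.503 413 130 100 80; 0 0 -1.503 413 130 125 80; 0 0 -1.503 413 130 150 80; 0 0 -1.503 413 130 170 80; 0 0 -1.503 413 130 177 80; 0 0 -1.503 413 130 177 80")

```text
time_s: 13.95
tool_pos: [0.5769, 0.1365, 0.2088]
ee_rot: [-0.001, 1.0, -0.0, -0.002]
wrist_force: [0.1, -0.0, 0.9]
grip_width: 0.0799
finger_force: 0.0
```

>>> servo_tool(steps="0 0 0 0 0 0 80")

```text
time_s: 14.05
tool_pos: [0.5779, 0.1366, 0.211]
ee_rot: [-0.001, 1.0, 0.0, -0.0]
wrist_force: [0.7, -0.1, 0.2]
grip_width: 0.0801
finger_force: 0.0
```

Run:
```python
from h import *
im=manip.read_camera("side");h=hsv(im);B=(h[...,0]>95)&(h[...,0]<125)&(h[...,1]>150)&(h[...,2]>90)
print([cv2.boundingRect(c) for c in blobs(B,25)])
go((577.5,135.5,173.5,180))
```

```text
[(146, 299, 32, 28), (178, 271, 20, 18), (182, 248, 15, 14), (349, 181, 12, 12)]
t 14.1 tcp [578.1597 136.5119 211.4523] az -179.9330478752883 w 0.07990288826166861 F [ 0.061  -0.0116  0.2045] 0.0 j [ 0.184   1.1091 -0.9457  1.7643  1.1375  0.9262  0.2895]
[0.001 0.001 0.001] [ 0.7 -1.1 38. ]
```

>>> servo_tool(steps="0 0 0 0.5 -1 12 80; 0 0 0 0.5 -1 25 80; 0 0 0 0.5 -1 34 80; 0 0 0 0.5 -1 37.5 80; 0 0 0 0.5 -1 37.5 60; 0 0 0 0.5 -1 37.5 45; 0 0 0 0.5 -1 37.5 30; 0 0 0 0.5 -1 37.5 30; 0 0 0 0.5 -1 37.5 30; 0 0 0 0.5 -1 37.5 30; 0 0 0 0.5 -1 37.5 30; 0 0 0 0.5 -1 37.5 30", newtons=20)

```text
time_s: 15.3
tool_pos: [0.5777, 0.1348, 0.1734]
ee_rot: [-0.0, 1.0, -0.0, 0.0]
wrist_force: [0.3, -0.3, 1.1]
grip_width: 0.0329
finger_force: 20.0
```

>>> servo_tool(steps="0 0 0 0 0 0 30; 0 0 0 0 0 0 30; 0 0 0 0 0 0 30")

```text
time_s: 15.6
tool_pos: [0.5777, 0.1348, 0.1734]
ee_rot: [-0.0, 1.0, 0.0, 0.0]
wrist_force: [0.8, -0.3, 1.8]
grip_width: 0.0327
finger_force: 20.0
```

>>> servo_tool(steps="0 0 0 0 0 -5 30; 0 0 0 0 0 -20 30; 0 0 0 0 0 -45 30; 0 0 0 0 0 -60 30; 0 0 0 0 0 -60 30")

```text
time_s: 16.1
tool_pos: [0.5783, 0.1355, 0.236]
ee_rot: [-0.0, 1.0, 0.001, 0.002]
wrist_force: [0.4, -0.1, -0.8]
grip_width: 0.033
finger_force: 20.0
```

Run:
```python
from h import *
im=manip.read_camera("side");h=hsv(im);B=(h[...,0]>95)&(h[...,0]<125)&(h[...,1]>120)&(h[...,2]>70)
for c in blobs(B,15):print(cv2.boundingRect(c),cv2.minAreaRect(c))
s=manip.observe();p=np.array(s["tool_pos"]);b=p-[0,0,.1735]
C=np.array([b+[.0178*np.cos(a),.0178*np.sin(a),z] for a in np.linspace(0,6.28,24) for z in(0,.0135)])
q=np.array([proj("side",x) for x in C]);print("predicted",q.min(0),q.max(0))
go((540,0,390,150),(482,-367,300,93.9),(482,-367,200,93.9))
```

```text
(146, 299, 32, 29) ((161.5, 313.0), (28.0, 31.0), 90.0)
(178, 243, 21, 19) ((188.42771911621094, 251.78030395507812), (18.3989200592041, 19.159208297729492), 81.25383758544922)
(299, 203, 15, 6) ((306.0, 205.5), (5.0, 14.0), 90.0)
(248, 202, 14, 6) ((254.5, 204.5), (5.0, 13.0), 90.0)
(271, 201, 30, 20) ((285.0570983886719, 210.8304443359375), (32.17647171020508, 12.588234901428223), 28.07248878479004)
(277, 197, 13, 8) ((283.34613037109375, 198.73074340820312), (12.480753898620605, 4.714951515197754), 33.690067291259766)
(263, 192, 13, 5) ((269.0, 194.0), (4.0, 12.0), 90.0)
(349, 181, 12, 13) ((354.0384521484375, 187.3076934814453), (11.178619384765625, 11.570852279663086), 11.309932708740234)
predicted [173.8826 243.5106] [194.6384 261.1456]
t 16.15 tcp [577.9794 134.9652 234.4701] az -179.99512088347103 w 0.03305367353741585 F [-0.5354 -0.4945 -0.1164] 19.970630925090518 j [ 0.1955  1.0762 -0.9668  1.7618  1.0999  0.9497  0.3143]
[0.001 0.002 0.524] [  37.6 -134.9 -155.7]
[0.002 0.001 1.503] [  95.9 -501.9  -66. ]
[0.002 0.001 1.503] [  96.1 -502.    34. ]
```

Run:
```python
from h import *
def box(b):
    C=np.array([np.array(b)+[.0178*np.cos(a),.0178*np.sin(a),z] for a in np.linspace(0,6.28,24) for z in(0,.0135)])
    q=np.array([proj("side",x) for x in C]);return q.min(0),q.max(0)
print("table pred",box([.578,.1355,0]))
p=np.array(manip.observe()["tool_pos"]);print("tool now",p)
im=manip.read_camera("side");h=hsv(im)
print("hue",h[255:258,180:200,0],"\nV",h[244:264:2,174:202,2])
cv2.imwrite("pics/e7.png",cv2.resize(im[190:330,120:300,::-1],None,fx=4,fy=4,interpolation=cv2.INTER_CUBIC))
```

```text
table pred (array([177.589 , 269.9852]), array([197.5252, 287.7185]))
tool now [0.578  0.135  0.2345]
hue [[110 108 106 106 106 106 105 105 105 105 105 105 104 104 107 110 113 114
  114  15]
 [113 107 106 106 106 106 105 105 104 105 105 104 103 104 106 110 113 113
  114  30]
 [113 108 106 105 105 105 106 104 104 104 104 105 104 104 105 107 106  90
    0  78]] 
V [[ 23  26  24  26  21  27  34  44  58  75  82  87  92  86  82  62  47  36
   25  21  20  26  26  31  69 143 213 248]
 [ 30  24  23  24  38  84 152 195 227 237 243 243 242 242 238 227 207 182
  144  89  42  20  29  79 174 244 255 255]
 [ 24  25  24  20  37  96 179 229 242 246 246 247 247 246 244 243 244 246
  243 217 148 111 141 184 224 250 252 242]
 [ 23  21  24  26  22  60 139 220 244 246 240 237 241 246 248 247 244 243
  246 241 216 200 217 216 195 165 148 108]
 [ 25  24  29  23  24  37 106 198 240 245 243 240 242 247 249 248 244 242
  235 208 176 169 166 136  96  56  34  26]
 [ 26  27  23  26  19  26  74 152 220 239 236 235 240 245 245 242 233 203
  162 132 132 142 136  88  42  27  28  27]
 [ 29  28  24  23  26  25  51 110 181 212 207 197 196 189 180 164 142 123
  116 117 110 103  83  56  26  21  24  27]
 [ 26  28  25  28  26  26  23  55  97 123 134 126 124 127 130 126 119 109
  103  85  54  31  23  24  24  24  27  23]
 [ 28  28  32  26  20  34  50  78 111 128 124 127 123 130 124 109  92  65
   50  37  26  25  24  23  20  16  23  20]
 [ 36  31  29  22  27  29  41  60  66  70  62  63  65  66  55  46  41  33
   40  30  22  14  12  23  19  17  22  20]]
```

>>> servo_tool(steps="0 0 0 3 -5 -20 30; 0 0 0.03 10 -20 -55 30; 0 0 0.08 18 -45 -95 30; 0 0 0.16 24 -75 -130 30; 0 0 0.26 30 -105 -150 30; 0 0 0.38 36 -135 -156 30; 0 0 0.5 42 -172 -156 30; 0 0 0.62 48 -210 -156 30; 0 0 0.74 54 -248 -156 30; 0 0 0.86 60 -286 -156 30; 0 0 0.98 66 -324 -156 30; 0 0 1.1 73 -362 -150 30; 0 0 1.22 80 -400 -135 30; 0 0 1.33 86 -435 -115 30; 0 0 1.42 91 -465 -90 30; 0 0 1.48 94 -487 -60 30; 0 0 1.503 96 -498 -30 30; 0 0 1.503 96 -502 -5 30; 0 0 1.503 96 -502 10 30; 0 0 1.503 96 -502 15 30")

```text
time_s: 18.2
tool_pos: [0.4811, -0.3666, 0.216]
ee_rot: [0.682, 0.731, -0.0, -0.002]
wrist_force: [-0.5, -0.1, -0.2]
grip_width: 0.0333
finger_force: 20.0
```

>>> servo_tool(steps="0 0 0 0 0 5 30; 0 0 0 0 0 10 30; 0 0 0 0 0 10 30")

```text
time_s: 18.5
tool_pos: [0.482, -0.367, 0.2085]
ee_rot: [0.682, 0.731, 0.0, 0.0]
wrist_force: [0.3, -1.1, -0.1]
grip_width: 0.0332
finger_force: 20.0
```

Run:
```python
from h import *
go((482,-367,205,93.9),(482,-367,177,93.9))
cv2.imwrite("pics/e8.png",cv2.resize(manip.read_camera("side")[130:230,290:390,::-1],(600,600),interpolation=cv2.INTER_CUBIC))
```

```text
t 18.5 tcp [ 481.9822 -366.968   208.5042] az 93.92838341165334 w 0.0332344496253807 F [ 0.3205 -1.1076 -0.1451] 19.970683542487677 j [ 0.9251  1.0172 -0.6452  1.7349  0.8985  0.7127 -0.1429]
[0. 0. 0.] [-0.   0.   3.5]
[0. 0. 0.] [-0.   0.  31.5]
```

View pics/e8.png

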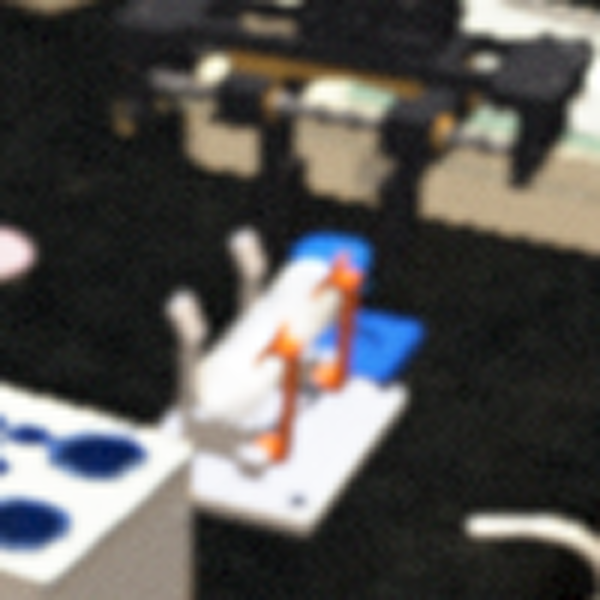

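Run:
```python
from h import *
p=np.array(manip.observe()["tool_pos"]);f=lambda q:(np.array(q)-[290,130]+.5)*6-.5
R=lambda a:np.array([np.cos(a),np.sin(a),0]);y=R(np.radians(3.93));x=R(np.radians(93.93))
T=[p+.0178*R(a)-[0,0,.16] for a in np.linspace(0,6.28,36)]
q=np.array([f(proj("side",t)) for t in T]);print("cap top ell pred",q.min(0),q.max(0))
for dx in(-16,0,16):
    q=np.array([f(proj("side",t+x*dx/1e3)) for t in T]);print("along tool x",dx,q.min(0),q.max(0))
for s in(-1,1):
    for w in(-.009,.009): print("tip inner",s,w,f(proj("side",p+s*.0166*y+w*x-[0,0,.166])))
im=cv2.imread("pics/e8.png")[:,:,::-1];h=hsv(np.ascontiguousarray(im));B=(h[...,0]>95)&(h[...,0]<125)&(h[...,1]>120)&(h[...,2]>90)
for c in blobs(B,800):print(cv2.boundingRect(c))
```

```text
cap top ell pred [291.316  230.3548] [375.2571 266.3125]
along tool x -16 [304.3811 216.4917] [387.4813 251.6901]
along tool x 0 [291.316  230.3548] [375.2571 266.3125]
along tool x 16 [277.9687 244.5142] [362.7678 281.256 ]
tip inner -1 -0.009 [376.0485 260.3599]
tip inner -1 0.009 [362.0496 276.8438]
tip inner 1 -0.009 [302.8341 245.1033]
tip inner 1 0.009 [288.1162 261.2139]
(0, 502, 66, 43)
(14, 429, 127, 46)
(351, 308, 74, 74)
(288, 231, 85, 42)
```

Picture 10: the held cap is at (333,250) in the crop, between the fingers and on its predicted outline (288–373 against 291–375). I lower it into the pocket.

>>> servo_tool(steps="0 0 0 0 0 6 30; 0 0 0 0 0 12 30; 0 0 0 0 0 17 30; 0 0 0 0 0 21 30; 0 0 0 0 0 24 30; 0 0 0 0 0 26 30; 0 0 0 0 0 28 30; 0 0 0 0 0 28 30")

```text
time_s: 19.35
tool_pos: [0.4817, -0.3672, 0.18]
ee_rot: [0.683, 0.731, -0.0, -0.0]
wrist_force: [0.3, -0.4, -0.6]
grip_width: 0.0329
finger_force: 20.0
```

>>> servo_tool(steps="0 0 0 0 0 1 30; 0 0 0 0 0 1.7 30; 0 0 0 0 0 1.7 30")

```text
time_s: 19.65
tool_pos: [0.4817, -0.3672, 0.1785]
ee_rot: [0.683, 0.731, -0.0, 0.0]
wrist_force: [-0.7, -0.4, -1.0]
grip_width: 0.033
finger_force: 20.0
```

>>> servo_tool(steps="0 0 0 0 0 0.7 30; 0 0 0 0 0 0.7 36; 0 0 0 0 0 0.7 44; 0 0 0 0 0 0.7 54; 0 0 0 0 0 0.7 60; 0 0 0 0 0 0.7 60; 0 0 0 0 0 -10 60; 0 0 0 0 0 -35 60; 0 0 0 0 0 -75 60; 0 0 0 0 0 -120 60; 0 0 0 0 0 -165 60; 0 0 0 0 0 -200 60; 0 0 0 0 0 -215 60; 0 0 0 0 0 -215 60")

```text
time_s: 21.05
tool_pos: [0.4822, -0.3671, 0.3959]
ee_rot: [0.683, 0.731, 0.0, 0.002]
wrist_force: [0.5, 0.6, 0.5]
grip_width: 0.0601
finger_force: 0.0
```

>>> servo_tool(steps="0 0 0 -15 -5 0 60; 0 0 0 20 -20 0 60; 0 0 0 60 -50 0 60; 0 0 0 100 -80 0 60; 0 0 0 140 -100 0 60; 0 0 0 180 -110 0 60; 0 0 0 220 -115 0 60; 0 0 0 250 -115 0 60; 0 0 0 260 -115 0 60; 0 0 0 260 -115 0 60; 0 0 0 260 -115 0 60")

```text
time_s: 22.15
tool_pos: [0.3495, -0.117, 0.3928]
ee_rot: [0.683, 0.73, -0.001, -0.001]
wrist_force: [-0.1, -0.6, -0.1]
grip_width: 0.0599
finger_force: 0.0
```

Run:
```python
from h import *
R=lambda a:np.array([np.cos(a),np.sin(a),0])
im={n:manip.read_camera(n) for n in("top","side")}
for n in im:
    q=np.array([proj(n,np.array([.482,-.367,.0185])+.0178*R(a)) for a in np.linspace(0,6.28,36)]);print(n,"pred cap top",q.min(0),q.max(0))
c={}
for n,r in(("top",(380,218,40,45)),("side",(325,160,50,45))):
    x,y,w,h=r;u=cv2.resize(im[n][y:y+h,x:x+w],None,fx=4,fy=4,interpolation=cv2.INTER_CUBIC);H=hsv(u)
    b=(H[...,0]>95)&(H[...,0]<125)&(H[...,1]>120)
    print(n,"blue V percentiles",np.percentile(H[...,2][b],[5,25,50,75,95]),"S",np.percentile(H[...,1][b],[5,25,50,75,95]))
t=im["top"];H=hsv(t)
print("V\n",H[224:254:2,386:414,2]);H2=hsv(im["side"]);print("side V\n",H2[170:196:2,336:364,2])
for n in im:
    a=im[n].astype(int);o=cv2.imread(f"pics/{n}0.png")[:,:,::-1].astype(int);d=(abs(a-o).max(2)>60)
    for k in blobs(cv2.morphologyEx(d.astype(np.uint8),cv2.MORPH_OPEN,np.ones((2,2))),8):
        print(n,"changed",cv2.boundingRect(k))
go()
```

```text
top pred cap top [392.851  231.1723] [407.5502 245.9436]
side pred cap top [337.3172 178.4526] [351.1169 184.6454]
top blue V percentiles [118. 214. 230. 239. 241.] S [138. 161. 164. 171. 176.]
side blue V percentiles [ 62. 144. 209. 240. 245.] S [134. 182. 201. 205. 210.]
V
 [[ 44  46  48  48  47  48  50  56  62  64  72  82  86  87  88  95 107 110
  112 120 133 134 120  83  47  34  34  33]
 [175 186 205 223 227 227 228 228 228 228 229 231 231 231 231 232 234 234
  235 236 238 237 225 164  83  38  35  35]
 [218 219 231 239 241 241 240 240 240 240 240 240 239 239 239 240 240 240
  240 240 240 239 236 213 120  43  34  33]
 [209 225 238 240 240 240 240 238 235 230 226 220 214 212 210 217 225 233
  238 239 240 240 238 219 129  46  34  34]
 [215 207 214 220 224 227 227 227 223 211 204 213 223 223 222 221 223 226
  226 228 235 239 238 221 142  63  38  38]
 [232 233 237 240 243 245 245 241 219 206 220 222 221 224 221 219 227 231
  231 231 228 229 236 225 160  80  41  40]
 [237 238 241 244 245 246 246 245 243 237 231 228 229 230 230 230 231 230
  228 227 228 229 231 227 182  98  41  36]
 [23
[... 3041 characters left out ...]
de changed (178, 272, 21, 18)
side changed (324, 173, 24, 22)
side changed (382, 132, 13, 25)
side changed (386, 118, 18, 10)
side changed (401, 113, 11, 8)
side changed (532, 112, 28, 106)
side changed (363, 111, 25, 6)
side changed (360, 109, 10, 3)
side changed (316, 109, 7, 7)
side changed (367, 102, 11, 5)
side changed (329, 102, 25, 48)
side changed (343, 99, 7, 5)
side changed (333, 98, 9, 4)
side changed (337, 55, 95, 65)
side changed (389, 53, 7, 6)
side changed (477, 0, 55, 101)
side changed (354, 0, 50, 60)
t 22.25 tcp [ 349.47   -117.155   393.0085] az 93.72662005047026 w 0.059809766976440824 F [0.244  0.0607 0.2992] 0.0 j [ 0.772   0.4967 -0.8482  2.2779  0.6559  0.6262 -0.5048]
```

Run:
```python
from h import *
P=np.array([.482,-.367])
def edge(im,z):
    g=cv2.GaussianBlur(im[...,0].astype(np.float32),(0,0),.6);out=[]
    for r in np.arange(.010,.027,.001):
        v=[]
        for a in np.radians(np.arange(-150,-29,5)):
            u=proj("top",[P[0]+r*np.cos(a),P[1]+r*np.sin(a),z]).astype(np.float32)
            v.append(cv2.getRectSubPix(g,(1,1),(float(u[0]),float(u[1])))[0,0])
        out.append(np.mean(v))
    return np.round(out).astype(int)
o=np.ascontiguousarray(cv2.imread("pics/top0.png")[:,:,::-1]);n=manip.read_camera("top")
print("red, radius 10..26mm; empty z10",edge(o,.01),"\nnow z18.5",edge(n,.0185),"\nnow z10",edge(n,.01))
for nm,im in(("empty",o),("now",n)):
    h=hsv(im);print(nm,h[228:250:2,396:412,1])
def disc(im):
    u=cv2.resize(im[222:256,386:414],None,fx=8,fy=8,interpolation=cv2.INTER_CUBIC)
    c=cv2.HoughCircles(cv2.cvtColor(u,cv2.COLOR_RGB2GRAY),cv2.HOUGH_GRADIENT,1,200,param1=40,param2=8,minRadius=50,maxRadius=85)
    return None if c is None else (c[0,0,:2]/8-.44+[386,222],c[0,0,2]/8)
print(disc(o),disc(n))
c=disc(n)
if c: print(plane("top",c[0],.0185),c[1]*.88/384.6*2e3)
```

```text
red, radius 10..26mm; empty z10 [88 88 87 87 86 84 82 79 76 73 72 73 75 77 80 81 81] 
now z18.5 [74 74 73 73 72 71 71 71 72 74 76 79 80 80 79 77 73] 
now z10 [74 74 74 74 73 72 71 71 70 70 71 73 75 78 80 81 81]
empty [[162 162 162 163 162 163 162 163 162 163 163 162 165 169 157  61]
 [169 168 169 170 170 171 169 166 164 162 164 164 164 169 159  76]
 [162 162 162 163 163 165 168 172 173 170 165 163 164 167 156  97]
 [160 160 160 160 162 163 163 162 168 170 173 168 165 167 156 113]
 [160 160 160 160 162 163 162 162 162 166 172 173 168 166 163 138]
 [160 162 160 162 162 162 162 162 163 164 167 172 171 166 168 150]
 [160 160 162 160 160 162 162 163 162 163 167 172 170 166 167 154]
 [160 160 160 162 160 162 163 162 162 165 170 172 168 165 167 160]
 [160 160 160 162 162 162 162 163 166 171 172 168 164 164 166 161]
 [163 162 162 162 162 163 167 170 172 169 165 162 162 163 165 166]
 [163 165 166 167 168 168 166 166 164 163 163 163 162 163 165 167]]
now [[162 162 162 162 162 162 162 163 162 163 163 163 164 169 156  58]
 [169 170 173 173 173 173 170 166 164 162 163 163 165 169 160  78]
 [173 176 178 177 177 177 177 176 174 170 165 163 164 167 156  96]
 [174 173 173 172 174 174 175 176 176 176 173 169 165 165 156 115]
 [158 171 174 174 174 175 176 174 171 171 174 173 169 166 164 135]
 [144 168 172 173 172 170 172 173 173 172 173 175 171 166 168 153]
 [144 168 171 174 175 173 173 173 173 174 174 175 171 166 167 154]
 [160 173 173 173 171 166 164 166 172 177 176 174 167 165 167 160]
 [168 176 180 179 177 177 176 176 177 177 173 169 164 164 166 161]
 [164 165 166 167 166 168 169 171 172 170 165 162 163 162 165 165]
 [163 165 166 168 168 168 166 166 164 162 162 163 162 163 164 167]]
(array([401.4975, 233.4975]), np.float32(9.425)) (array([400.9975, 234.1225]), np.float32(10.1375))
[ 0.4927 -0.3693  0.0185] 46.391052
```

```bash
python3 -c "
from workcell import manip
print(manip.job_done())"
```

```text
the job is handed in; nothing more can be done
None
```

I handed the job in at about 22 s: the tube is pressed home with both jaw noses over it, and the blue cap was released at floor height in the pocket. The after-images put the cap inside the pocket but don't directly show it lying flat, and the yellow cup, vial and marker show no sign of having moved.

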